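Open the bench shear and feed a copper plate to its fence

TASK

Push the bench shear's counterweighted lever up past its balance point so that it stays fully raised by itself. Then push the copper plate with the fingertips along the bed, under the raised blade, until its front edge rests squarely against the back fence; slide it and do not lift it off the bed. Leave the jar, the hammer and the steel punch where they stand, and finish with the hand clear.

Things in the scene. Friction and masses are not known exactly. Their poses are not given: they have to be found in the camera images.
- shear: Lever shear screwed to the bench. Blue base, flat steel bed, top 30 mm above the bench. Origin at bench height under the blade, mid channel. x runs along the blade towards the hinge (to the robot's left), y from the fence to the side the plate is fed from (the robot's side), z up. Bed (mm): x -75 to 75, y -60 to 175. Two guides beside the plate: inner faces x = -31 and 31, 8 wide, 5 high, y 13 to 164.
- hinge (a point): Centre of the lever's hinge, at (100, 0, 65) mm in the shear's frame; the hinge axis is the shear's y. Cheeks either side: x 82 to 118, y -24 to 24, up to 90 mm above the bench. A round steel weight (50 mm across, 44 mm long, along y) sits above and behind the hinge on the lever's other end.
- lever (a joint): Lever angle, rad. 0 = down (blade shut, as at the start); grows as the grip goes up and over towards the hinge; 1.05 = raised stop. Balance at about 0.5: below it the lever falls back, above it the weight carries it to the raised stop in about a second. Needs about 2 N at the grip at first, then less. Raised, the grip stands over the hinge, all within 32 mm either side of the blade line.
- lever_grip (a point): Centre of the lever's black cross grip, a round bar 20 mm across and 64 mm long, along the shear's y, held in its middle by a 16 mm rod rising from the arm below. Lever down: 170 mm from the hinge along -x of the shear and 118 mm above it (183 mm above the bench). It moves on a circle of 207 mm radius about the hinge.
- fence (a point): Middle of the back fence's face, 3 mm above the bed, at (0, -40, 33) mm in the shear's frame. The fence is a steel bar 80 mm long along x, 12 mm high above the bed; its face looks to +y.
- blade (a point): Middle of the blade's foot, on the lever. Blade 6 mm thick in y, 105 mm long in x. Lever down: at about (0, 0, 32) mm in the shear's frame, 2 mm above the bed, so it bars the plate's way. Raised: over 70 mm above the bed across the plate.
- plate_mid (a point): Centre of the loose copper plate, 56 mm (x) x 120 mm (y) x 8 mm thick, 0.48 kg, flat on the bed between the guides, axes nearly parallel to the shear's. Its front edge is 60 mm from here towards -y of the shear, its rear edge 60 mm towards +y. Home at the fence, this centre is at y = 20 mm in the shear's frame; at the start y = 77 to 95 mm, clear of the blade.
- flux_jar: Amber glass jar with a steel cap, 56 mm across, 75 mm high, loose; origin at the centre of its underside. Bystander.
- hammer: Jeweller's hammer lying on the bench, 220 mm long, loose; origin under its middle, handle to its -x. Bystander.
- dap_block: Turned steel punch standing on a round foot 48 mm across, 68 mm high, loose; origin at the centre of its underside. Bystander.
- plate: The same copper plate; origin at the centre of its underside.
Mind the look-alikes: they are no part of the job. Of the things that look like the plate, the middle-sized one is meant.

How it is judged:
On the way, in this order (a step that is already met when the one before it is completed fails the run):
1. the lever has been pushed over its balance point and stands fully raised (value of joint lever above 0.95 rad), for 0.3 s.
2. the plate lies against the back fence under the raised blade (y of plate_mid in the frame of shear between 0.014 and 0.024 m and angle between the y axis of plate_mid and the y axis of shear, either way round below 0.06 rad and z of plate_mid in the frame of shear between 0.031 and 0.037 m and value of joint lever above 0.95 rad), for 0.2 s.
At the end, for the whole second after the job is handed in: The lever stands raised (joint above 0.95 rad) and still; the plate lies flat on the bed with its front edge within 4 mm of the fence, square to it within 0.06 rad, at rest (all of step 2 and velocity of joint lever below 0.05 rad/s and linear speed of plate below 0.01 m/s); the robot touches nothing.
It fails at once if the plate is lifted off the bed (z of plate_mid in the frame of shear above 0.042 m).
It fails at once if the plate is tipped (angle between plate_mid's own z axis and vertical above 0.12 rad).
It fails at once if the flux_jar is disturbed (moved over 20 mm) (distance of flux_jar from where it was at the start of the episode above 0.02 m).
It fails at once if the hammer is disturbed (moved over 20 mm) (distance of hammer from where it was at the start of the episode above 0.02 m).
It fails at once if the dap_block is disturbed (moved over 20 mm) (distance of dap_block from where it was at the start of the episode above 0.02 m).
It also fails if it takes over 54 s, if anything falls off the work surface, if the arm or the gripper's body presses on something with over 40 N, if the wrist force passes 120 N, or if a joint passes its speed limit or range.

ROBOT

A 6-joint arm with a two-finger parallel gripper is mounted at the origin on the work surface. World frame = base frame: x ahead of the robot, y to its left, z up, the work surface at z = 0. Lengths are in m, angles in rad, forces in N, time in s.
With the tool pointing down it reaches from about 0.325 to 0.9 m from the base axis. Payload 6.1 kg.
Tool frame: the origin (TCP) lies at the very end of the fingers, on their centre line; the grasp point (between the pads) lies 19 mm behind it (hold_point_z is the distance from the TCP to the grasp point, in m); z points along the fingers, y is the line along which they close (so a half turn about z gives the same grasp; the last joint's range is limited). The gripper opens to 85 mm and grips with 20 to 120 N. Pads are 22 mm wide; open, the fingers measure 114 mm over their backs; the gripper's body (76 mm by 85 mm) begins 54 mm behind the grasp point. The pads swing forward as they close: fully open they stand 13 mm farther back than shut.
Start: joints at [1.179, 0.22, 1.526, -0, 1.395, -0.126], TCP at [0.164, 0.603, 0.231] pointing down, gripper open.
Joint ranges: [-2.98, 2.98], [-0.91, 2.08], [0.09, 2.57], [-1.24, 4.39], [0.2, 2.65], [-2.68, 2.68]. Speed limits (rad/s): [2.57, 2.57, 3.01, 3.14, 3.14, 3.14].

INTERFACE

Orientations are given as a rotation vector (axis times angle).
In Python, from bench import observe, grab_frame, finish_job, hold_point_z gives the robot as it stands.
- The arm moves only by the shell command python3 -m handwheel 'ROWS'. ROWS is JSON, a list of rows, each an object of numbers: "hand": the closure, from -1 (fully open) to 1 (shut); "x", "y", "z": the shift along the tool's x, y, z in units of 20 mm (1.0 is 20 mm); "turn": the turn about the tool's z in units of 4 degrees (1.0 is 4 degrees). A call has 1 to 20 rows; each row shifts and turns the commanded pose from where the row before left it, along the tool's axes as they then stand; what a row does not reach is not made up. A row lasts 1/12 s, in which the tool goes at most 41.7 mm and 7.16 degrees, less where a joint would pass 70% of its speed; a pose out of reach is approached as far as the arm can. A call with a number of a shift or a turn outside -1 to 1 is refused whole. A call with a gripper value outside its range is refused whole. The fingers move at their own pace and stop on an object; the grip force is fixed at half the most. Time passes only in rows, so rows that do not move let the fingers close. It gives the time, the measured TCP pose, the force, the opening and the grip force at its end, in the units of the state.
- observe(): the state, without advancing time (a new reading comes with each control period).
- grab_frame(name): name is "scene" or "top" or "wrist"; returns a dict with "frame" (480x640x3 uint8, red, green, blue), "depth" (480x640 float32, m along the optical axis (not along the pixel's ray), 0 where there is no reading), "K" (3x3 intrinsics, pixels), "R" (3x3) and "t" (3): a world point X has camera coordinates R X + t. Camera axes: x right, y down, z forward; pixel columns grow to the right and rows downward; lengths in m; the calibration is good to about 2 mm. A picture is of the moment at which its call begins.
- finish_job(): hands the job in; it is judged then, once.
The state is a dict: "clock": time; "joint_positions": joint angles; "joint_vel": joint speeds; "tau": joint torques, N m; "eef_pos": TCP position; "orientation": TCP orientation; "force": force on the tool from outside, world axes, zero at the start; "torque": the same for the moment, N m; "opening": finger opening in m; "grip_force": force on a finger pad.
Only numpy, scipy, OpenCV 4.12 (cv2) and the standard library are available. Lean on these libraries where they do the work, as an engineer would, in place of code of your own. Each camera call takes 0.05 s, during which the arm holds its last target. There are 200 camera calls.

## Working session

There is one attempt and no reset: what is moved stays moved. The work goes in short steps, Python scripts to look and compute and a shell command to move; the robot and the scene stay as the last step left them, time stands still between calls to the robot, and variables do not carry over. Pictures are saved under pics/ and viewed, at most 10 in all, crops included, and the job is handed in when it is done.

```bash
mkdir -p pics; ls
python3 - <<'E'
from bench import *
import cv2,numpy as np
for n in("top","scene"):
    g=grab_frame(n);np.savez(f"pics/{n}0.npz",**g);cv2.imwrite(f"pics/{n}0.png",g["frame"][...,::-1])
    print(n,-g["R"].T@g["t"],g["K"][0,0],g["R"].round(2).tolist())
s=observe();print(s,hold_point_z)
E
```

```text
pics
top [0.47925789 0.01464634 1.02039665] 438.82839533480563 [[-0.01, -1.0, 0.01], [-1.0, 0.01, -0.07], [0.07, -0.01, -1.0]]
scene [ 0.9197959  -0.42008982  1.07054994] 472.5855741761141 [[0.7, 0.71, 0.01], [0.61, -0.59, -0.52], [-0.37, 0.37, -0.85]]
{'clock': 0.1, 'joint_positions': array([ 1.17891943e+00,  2.21155387e-01,  1.52750722e+00,  1.23790520e-05,
        1.39472495e+00, -1.26067791e-01]), 'joint_vel': array([ 0.00048529, -0.00100525, -0.00274647, -0.00149448, -0.00288056,
       -0.00132694]), 'tau': array([ 4.54018091e-04, -4.98247898e+01, -3.90542686e+01, -2.99733338e-04,
        5.80081702e-03, -3.81975599e-05]), 'eef_pos': array([0.1639472 , 0.60253675, 0.23029805]), 'orientation': array([-4.16244630e-01, -3.11341863e+00,  2.72010495e-03]), 'force': array([-0.12684231,  0.51264543,  0.22785336]), 'torque': array([-0.02487398, -0.01662921,  0.07680888]), 'grip_force': 0.0, 'opening': 0.0854429983753762} 0.0187
```

View pics/top0.png

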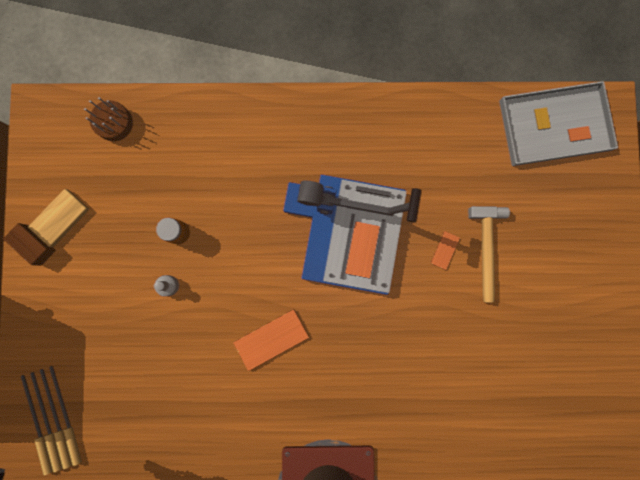

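View pics/scene0.png

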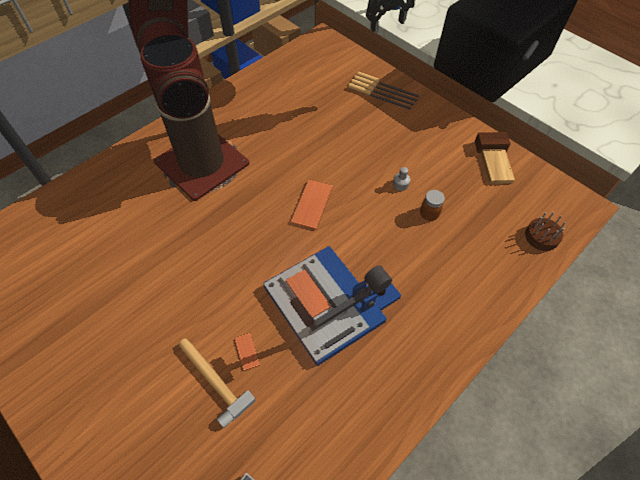

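The top view shows the shear around (360,235), with the plate on the bed at (364,249), the grip at (413,205) and the weight at (311,192). The jar is at (172,231), the punch at (166,286) and the hammer at (488,255), with look-alike plates at (272,340) and (446,251). The scene view agrees.

```bash
cat > h.py <<'E'
import cv2,numpy as np
def load(n): return dict(np.load(f"pics/{n}.npz"))
def ray(g,uv,z):
    uv=np.atleast_2d(uv).astype(float);d=np.c_[uv,np.ones(len(uv))]@np.linalg.inv(g["K"]).T@g["R"]
    c=-g["R"].T@g["t"];return c+d*((z-c[2])/d[:,2])[:,None]
def cloud(g):
    v,u=np.mgrid[:480,:640];p=np.stack([u,v,np.ones_like(u)],-1)@np.linalg.inv(g["K"]).T*g["depth"][...,None]
    return (p-g["t"])@g["R"]
E
python3 - <<'E'
from h import *
g=load("top0");P=cloud(g);hsv=cv2.cvtColor(g["frame"],cv2.COLOR_RGB2HSV)
print("hsv plate",hsv[249,364],"wood",hsv[330,400],"bed",hsv[270,340],"blue",hsv[250,315])
def comp(m,seed,z,name):
    m=cv2.morphologyEx(m.astype(np.uint8),cv2.MORPH_OPEN,np.ones((2,2)))
    n,l,st,_=cv2.connectedComponentsWithStats(m)
    k=l[seed[1],seed[0]];
    if k==0: print(name,"seed miss");return
    mm=(l==k).astype(np.uint8);c=max(cv2.findContours(mm,0,1)[0],key=cv2.contourArea)
    w=ray(g,c.reshape(-1,2),z)[:,:2].astype(np.float32);r=cv2.minAreaRect(w)
    print(name,"c",np.round(r[0],4),"size",np.round(r[1],4),"ang",round(r[2],1),"medz",np.median(P[mm>0][:,2]).round(4));print(cv2.boxPoints(r).round(4).tolist())
H,S,V=[hsv[...,i].astype(int) for i in range(3)]
comp((H<12)&(S>170)&(V>180),(364,249),.038,"plate")
comp((S<60)&(V>90),(340,270),.030,"bed")
comp((H>100)&(H<130)&(S>120),(315,250),.015,"blue")
# grip, by height
x=P[...,:]
m=(P[...,2]>.15)&(P[...,0]>.4)&(P[...,0]<.8)&(abs(P[...,1])<.3)
n,l,st,ce=cv2.connectedComponentsWithStats(m.astype(np.uint8))
for k in range(1,n):
    if st[k,4]>30:
        q=P[l==k];print("high",st[k],q.min(0).round(3),q.max(0).round(3),np.median(q,0).round(4))
for nm,(u,v) in dict(jar=(172,225),punch=(166,285),hamh=(489,212),hamt=(489,295),fence=(373,191),weight=(311,192),grip=(415,205)).items(): print(nm,P[v,u].round(3))
b=g["frame"][160:310,270:440,::-1];cv2.imwrite("pics/c1.png",cv2.resize(b,None,fx=4,fy=4,interpolation=2)[:600])
E
```

```text
hsv plate [ 10 180 203] wood [ 14 182 150] bed [ 15  13 155] blue [109 150 126]
plate c [ 0.5414 -0.0834] size [0.0519 0.1159] ang 78.0 medz 0.0377
[[0.47929999232292175, -0.09669999778270721], [0.5927000045776367, -0.120899997651577], [0.6035000085830688, -0.07010000199079514], [0.4900999963283539, -0.04600000008940697]]
bed c [ 0.5487 -0.0855] size [0.1511 0.186 ] ang 79.2 medz 0.0297
[[0.4431999921798706, -0.14229999482631683], [0.6258999705314636, -0.17720000445842743], [0.65420001745224, -0.02879999950528145], [0.4715000092983246, 0.006099999882280827]]
blue c [0.5844 0.0444] size [0.1153 0.2116] ang 79.5 medz 0.0249
[[0.4697999954223633, 0.007000000216066837], [0.6779000163078308, -0.03150000050663948], [0.6988999843597412, 0.08179999887943268], [0.49079999327659607, 0.12039999663829803]]
high [402 188  20  34 396] [ 0.479 -0.182  0.15 ] [0.652 0.015 1.02 ] [ 0.6186 -0.1655  0.1902]
jar [0.597 0.333 0.074]
punch [0.468 0.352 0.052]
hamh [ 0.628 -0.373  0.029]
hamt [ 0.439 -0.368  0.025]
fence [ 0.675 -0.107  0.042]
weight [0.656 0.031 0.134]
grip [ 0.617 -0.168  0.194]
```

View pics/c1.png

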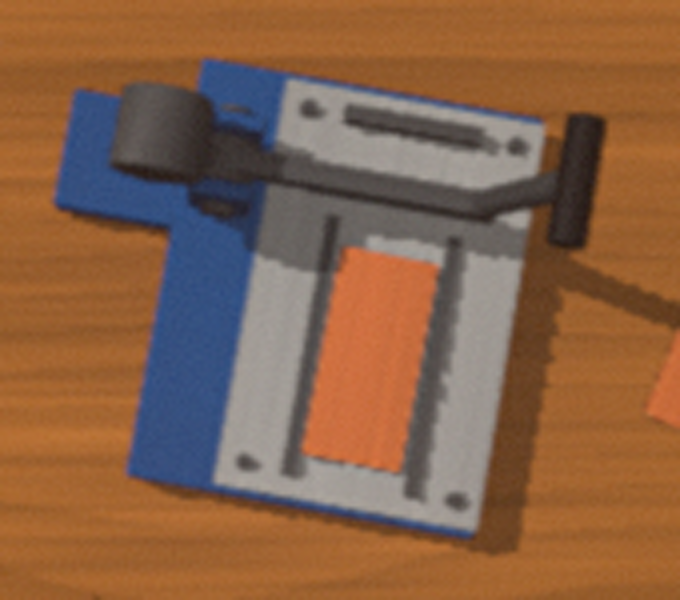

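```bash
python3 -m handwheel '[{"hand":1,"z":-1,"turn":-1},{"hand":1,"z":-1,"turn":-0.1},{"hand":1,"z":-1},{"hand":1,"z":-0.5},{"hand":1,"x":-0.8,"y":-1},{"hand":1,"x":-0.8,"y":-1},{"hand":1,"x":-0.8,"y":-1},{"hand":1,"x":-0.8,"y":-1},{"hand":1,"x":-0.8,"y":-1},{"hand":1,"x":-0.8,"y":-1},{"hand":1,"x":-0.8,"y":-1},{"hand":1,"x":-0.8,"y":-1},{"hand":1,"x":-0.8,"y":-1},{"hand":1,"x":-0.8,"y":-1},{"hand":1,"x":-0.8,"y":-1},{"hand":1,"x":-0.8,"y":-1},{"hand":1,"x":-0.8,"y":-1},{"hand":1,"x":-0.8,"y":-1},{"hand":1,"x":-0.8,"y":-1},{"hand":1,"x":-0.8,"y":-1}]'
python3 -m handwheel '[{"hand":1,"x":-0.8,"y":-1},{"hand":1,"x":-0.8,"y":-1},{"hand":1,"x":-0.8,"y":-1},{"hand":1,"x":-0.8,"y":-1},{"hand":1,"x":-0.8,"y":-1},{"hand":1,"x":-0.8,"y":-1},{"hand":1,"x":-0.8,"y":-1},{"hand":1,"x":-0.8,"y":-1},{"hand":1,"x":-0.8,"y":-1},{"hand":1,"x":-0.8,"y":-1},{"hand":1,"x":-0.8,"y":-1},{"hand":1,"x":-0.8,"y":-1},{"hand":1,"x":-0.8,"y":-1},{"hand":1,"x":-0.8,"y":-1},{"hand":1,"x":-0.8,"y":-1},{"hand":1,"x":-0.8,"y":-1},{"hand":1,"x":-0.8,"y":-1},{"hand":1,"x":-0.8,"y":-1},{"hand":1,"x":-0.8,"y":-1},{"hand":1,"x":-0.8,"y":-1}]'
cat >> h.py <<'E'
O=np.array([.6293,-.1008]);SX=np.array([.187,.982]);SY=np.array([-.982,.187])
def st():
    from bench import observe
    from scipy.spatial.transform import Rotation as Ro
    s=observe();p=s["eef_pos"];d=p[:2]-O;R=Ro.from_rotvec(s["orientation"]).as_matrix()
    print("t",round(s["clock"],2),"shear mm",(1e3*np.array([d@SX,d@SY,p[2]])).round(1),"tool x",R[:,0].round(3),"z",R[:,2].round(3),"F",s["force"].round(1),"op",round(s["opening"],3),"q",s["joint_positions"].round(2))
E
python3 -c "from h import *;st()"
```

```text
t 0.1 shear mm [603.7 588.5 230.3] tool x [-0.965  0.263  0.   ] z [-0.001 -0.002 -1.   ] F [-0.1  0.5  0.2] op 0.085 q [ 1.18  0.22  1.53  0.    1.39 -0.13]validation failed for argument at $[0]...
validation failed for argument at $[0]...
```

```bash
python3 -m handwheel '[{"hand":1,"x":0,"y":0,"z":-1,"turn":-1},{"hand":1,"x":0,"y":0,"z":-1,"turn":-0.1},{"hand":1,"x":0,"y":0,"z":-1,"turn":0},{"hand":1,"x":0,"y":0,"z":-0.5,"turn":0}]'; python3 -c "from h import *;st()"
```

```text
clock: 0.43
eef_pos: [0.1644, 0.6037, 0.3037]
orientation: [0.296, 3.127, 0.004]
force: [-0.3, 0.5, 0.5]
opening: 0.0387
grip_force: 0.0
t 0.43 shear mm [604.8 588.3 303.7] tool x [-0.982  0.188 -0.001] z [ 0.001  0.002 -1.   ] F [-0.3  0.5  0.5] op 0.039 q [ 1.18  0.18  1.43 -0.    1.52 -0.2 ]
```

All fields are needed. The orientation came out right, so I'll travel now.

```bash
python3 -m handwheel '[{"hand":1,"x":-0.8,"y":-1,"z":0,"turn":0},{"hand":1,"x":-0.8,"y":-1,"z":0,"turn":0},{"hand":1,"x":-0.8,"y":-1,"z":0,"turn":0},{"hand":1,"x":-0.8,"y":-1,"z":0,"turn":0},{"hand":1,"x":-0.8,"y":-1,"z":0,"turn":0},{"hand":1,"x":-0.8,"y":-1,"z":0,"turn":0},{"hand":1,"x":-0.8,"y":-1,"z":0,"turn":0},{"hand":1,"x":-0.8,"y":-1,"z":0,"turn":0},{"hand":1,"x":-0.8,"y":-1,"z":0,"turn":0},{"hand":1,"x":-0.8,"y":-1,"z":0,"turn":0},{"hand":1,"x":-0.8,"y":-1,"z":0,"turn":0},{"hand":1,"x":-0.8,"y":-1,"z":0,"turn":0},{"hand":1,"x":-0.8,"y":-1,"z":0,"turn":0},{"hand":1,"x":-0.8,"y":-1,"z":0,"turn":0},{"hand":1,"x":-0.8,"y":-1,"z":0,"turn":0},{"hand":1,"x":-0.8,"y":-1,"z":0,"turn":0},{"hand":1,"x":-0.8,"y":-1,"z":0,"turn":0},{"hand":1,"x":-0.8,"y":-1,"z":0,"turn":0}]'; python3 -c "from h import *;st()"
```

```text
clock: 1.93
eef_pos: [0.3795, 0.1941, 0.3007]
orientation: [-0.296, -3.127, 0.0]
force: [0.2, 0.3, -0.1]
opening: -0.0002
grip_force: 0.0
t 1.93 shear mm [242.9 300.4 300.7] tool x [-0.982  0.188  0.001] z [-0.001 -0.    -1.   ] F [ 0.2  0.3 -0.1] op -0.0 q [ 0.29 -0.31  1.91 -0.    1.54 -1.09]
```

```bash
python3 -m handwheel '[{"hand":1,"x":-0.8,"y":-1,"z":0,"turn":0},{"hand":1,"x":-0.8,"y":-1,"z":0,"turn":0},{"hand":1,"x":-0.8,"y":-1,"z":0,"turn":0},{"hand":1,"x":-0.8,"y":-1,"z":0,"turn":0},{"hand":1,"x":-0.8,"y":-1,"z":0,"turn":0},{"hand":1,"x":-0.8,"y":-1,"z":0,"turn":0},{"hand":1,"x":-0.8,"y":-1,"z":0,"turn":0},{"hand":1,"x":-0.8,"y":-1,"z":0,"turn":0},{"hand":1,"x":-0.8,"y":-1,"z":0,"turn":0},{"hand":1,"x":-0.8,"y":-1,"z":0,"turn":0},{"hand":1,"x":-0.8,"y":-1,"z":0,"turn":0},{"hand":1,"x":-0.8,"y":-1,"z":0,"turn":0},{"hand":1,"x":-0.8,"y":-1,"z":0,"turn":0},{"hand":1,"x":-0.8,"y":-1,"z":0,"turn":0},{"hand":1,"x":-0.9,"y":-1,"z":0,"turn":0},{"hand":1,"x":-0.9,"y":-1,"z":0,"turn":0},{"hand":1,"x":-1,"y":-1,"z":0,"turn":0},{"hand":1,"x":-1,"y":-1,"z":0,"turn":0},{"hand":1,"x":0,"y":0,"z":0,"turn":0}]'
python3 - <<'E'
from h import *
from bench import grab_frame
st()
g=grab_frame("wrist");np.savez("pics/w1.npz",**g);cv2.imwrite("pics/w1.png",g["frame"][...,::-1])
E
```

```text
clock: 3.52
eef_pos: [0.6073, -0.2186, 0.2989]
orientation: [-0.301, -3.125, 0.001]
force: [-0.8, 0.5, -0.1]
opening: 0.0002
grip_force: 0.0
t 3.52 shear mm [-119.8   -0.5  298.9] tool x [-0.982  0.191  0.002] z [-0.002 -0.001 -1.   ] F [-0.8  0.5 -0.1] op 0.0 q [-0.47  0.24  1.38 -0.    1.52 -1.85]
```

View pics/w1.png

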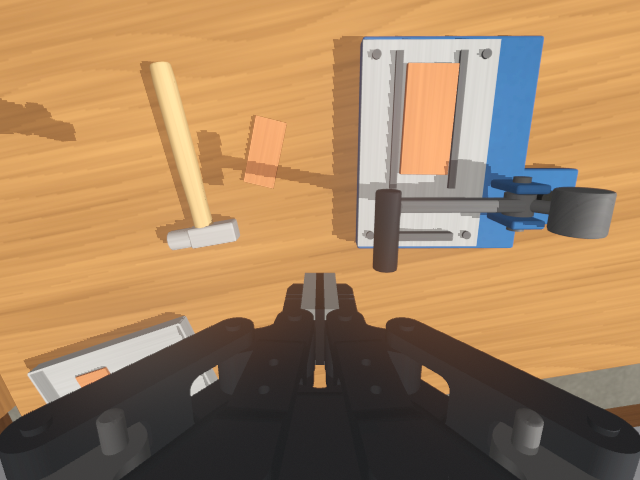

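The wrist view shows the grip bar at (387,230), to the right of the shut fingers at (320,290). The hand is level with the bar's middle and the way down is clear.

```bash
python3 -m handwheel '[{"hand":1,"x":0,"y":0,"z":1,"turn":0},{"hand":1,"x":0,"y":0,"z":1,"turn":0},{"hand":1,"x":0,"y":0,"z":1,"turn":0},{"hand":1,"x":0,"y":0,"z":1,"turn":0},{"hand":1,"x":0,"y":0,"z":1,"turn":0},{"hand":1,"x":0,"y":0,"z":1,"turn":0},{"hand":1,"x":0,"y":0,"z":0.3,"turn":0},{"hand":1,"x":0,"y":0,"z":0,"turn":0},{"hand":1,"x":0,"y":0.4,"z":0,"turn":0},{"hand":1,"x":0,"y":0.4,"z":0,"turn":0},{"hand":1,"x":0,"y":0.4,"z":0,"turn":0},{"hand":1,"x":0,"y":0,"z":0,"turn":0}]'
python3 - <<'E'
from h import *
st()
g=load("w1")
print(((ray(g,[(361,39),(501,39),(358,247),(405,174),(449,176),(408,63),(459,65)],[.03,.03,.03,.038,.038,.038,.038])[:,:2]-O)@np.c_[SX,SY]*1e3).round(1))
E
```

```text
clock: 4.57
eef_pos: [0.6122, -0.1894, 0.177]
orientation: [0.294, 3.125, -0.0]
force: [0.8, 0.8, -1.2]
opening: -0.0002
grip_force: 0.0
t 4.57 shear mm [-90.2   0.3 177. ] tool x [-0.982  0.186 -0.003] z [ 0.003 -0.001 -1.   ] F [ 0.8  0.8 -1.2] op -0.0 q [-0.42  0.3   1.54  0.    1.3  -1.81]
[[-74.4 173.7]
 [ 78.4 172.9]
 [-71.9 -64.2]
 [-19.5  28.3]
 [ 32.6  25.7]
 [-23.5 147.9]
 [ 32.2 145.6]]
```

```bash
python3 -m handwheel '[{"hand":1,"x":0,"y":0.2,"z":0,"turn":0},{"hand":1,"x":0,"y":0.38,"z":-0.45,"turn":0},{"hand":1,"x":0,"y":0.38,"z":-0.45,"turn":0},{"hand":1,"x":0,"y":0.38,"z":-0.45,"turn":0},{"hand":1,"x":0,"y":0.46,"z":-0.39,"turn":0},{"hand":1,"x":0,"y":0.46,"z":-0.39,"turn":0},{"hand":1,"x":0,"y":0.46,"z":-0.39,"turn":0},{"hand":1,"x":0,"y":0.44,"z":-0.27,"turn":0},{"hand":1,"x":0,"y":0.44,"z":-0.27,"turn":0},{"hand":1,"x":0,"y":0.44,"z":-0.27,"turn":0},{"hand":1,"x":0,"y":0.5,"z":-0.22,"turn":0},{"hand":1,"x":0,"y":0.5,"z":-0.22,"turn":0},{"hand":1,"x":0,"y":0.43,"z":-0.14,"turn":0},{"hand":1,"x":0,"y":0.43,"z":-0.14,"turn":0},{"hand":1,"x":0,"y":0,"z":0,"turn":0}]'
python3 - <<'E'
from h import *
from bench import grab_frame
st()
g=grab_frame("top");P=cloud(g);np.savez("pics/t2.npz",**g)
cv2.imwrite("pics/t2.png",g["frame"][150:320,250:460,::-1].repeat(3,0).repeat(3,1))
E
```

```text
clock: 5.82
eef_pos: [0.6348, -0.0748, 0.2613]
orientation: [0.295, 3.121, -0.002]
force: [0.5, 0.4, 0.8]
opening: -0.0001
grip_force: 0.0
t 5.82 shear mm [ 26.6  -0.5 261.3] tool x [-0.982  0.187 -0.007] z [ 0.007 -0.002 -1.   ] F [0.5 0.4 0.8] op -0.0 q [-0.24  0.23  1.46 -0.    1.45 -1.62]
```

View pics/t2.png

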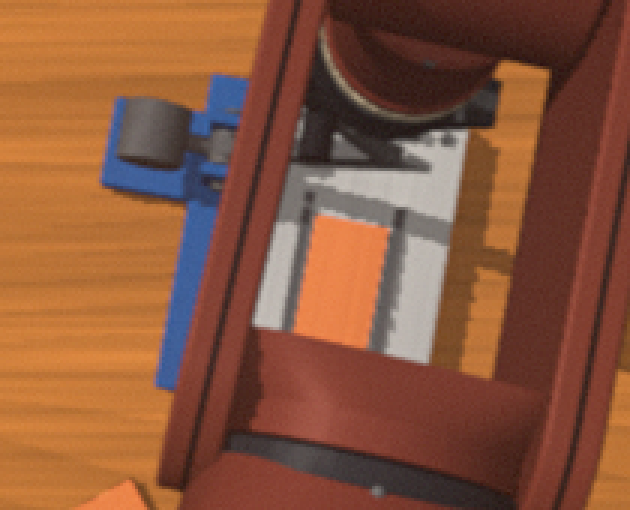

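The lever is on its way over: the weight has swung down at (150,130). I'll back the hand off towards the feed side and check again.

```bash
python3 -m handwheel '[{"hand":1,"x":0.5,"y":-0.6,"z":0,"turn":0},{"hand":1,"x":1,"y":-0.5,"z":0,"turn":0},{"hand":1,"x":1,"y":0,"z":0,"turn":0},{"hand":1,"x":1,"y":0,"z":0,"turn":0},{"hand":1,"x":1,"y":0,"z":0,"turn":0},{"hand":1,"x":1,"y":0,"z":0,"turn":0},{"hand":1,"x":1,"y":0,"z":0,"turn":0},{"hand":1,"x":1,"y":0,"z":0,"turn":0},{"hand":1,"x":1,"y":0,"z":0,"turn":0},{"hand":1,"x":0.3,"y":0,"z":0,"turn":0},{"hand":1,"x":0,"y":0,"z":0,"turn":0},{"hand":1,"x":0,"y":0,"z":0,"turn":0}]'
python3 - <<'E'
from h import *
from bench import grab_frame
st()
g=grab_frame("wrist");np.savez("pics/w3.npz",**g);cv2.imwrite("pics/w3.png",g["frame"][...,::-1])
g=grab_frame("scene");P=cloud(g);d=P[...,:2]-O;x=d@SX;y=d@SY
m=(abs(y)<.035)&(abs(x-.117)<.06)&(P[...,2]>.23)&(P[...,2]<.3);q=np.c_[x[m],y[m],P[...,2][m]];print(len(q),q.min(0).round(3),q.max(0).round(3))
E
```

```text
clock: 6.87
eef_pos: [0.4567, -0.0638, 0.2567]
orientation: [0.297, 3.126, -0.0]
force: [-1.3, -0.0, 0.8]
opening: -0.0002
grip_force: 0.0
t 6.87 shear mm [  4.  176.5 256.7] tool x [-0.982  0.188 -0.001] z [ 0.001 -0.    -1.   ] F [-1.3 -0.   0.8] op -0.0 q [-0.31 -0.2   1.9   0.    1.44 -1.69]
525 [ 0.067 -0.035  0.23 ] [0.131 0.03  0.284]
```

View pics/w3.png

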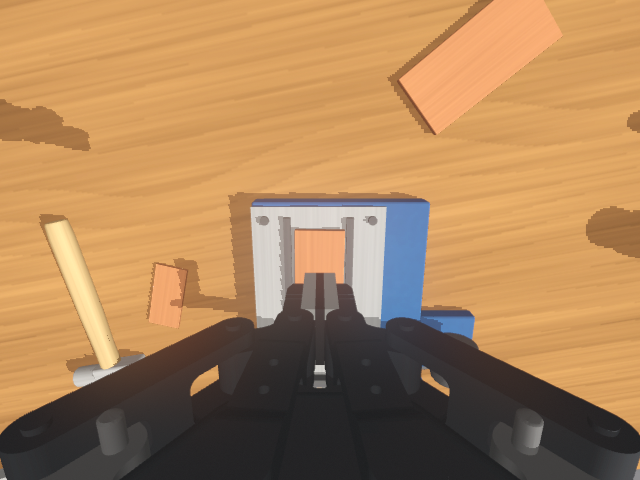

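The scene depth puts the grip top at z≈0.284 above the hinge, so the lever is raised. In the wrist view the plate's rear edge runs from (295,229) to (345,229).

Run:
```python
from h import *
g=load("w3")
print(((ray(g,[(295,229),(345,229),(252,206),(386,206),(290,217),(344,217)],[.038,.038,.03,.03,.035,.035])[:,:2]-O)@np.c_[SX,SY]*1e3).round(1))
P=cloud(g);print(P[245,320],P[212,320])
```

```text
[[-23.7 148.9]
 [ 31.5 148.8]
 [-71.4 173.2]
 [ 77.1 172.9]
 [-29.2 161.8]
 [ 30.4 161.7]]
[ 0.50162781 -0.07256526  0.03897671] [ 0.46625931 -0.06576067  0.03170278]
```

```bash
python3 -m handwheel '[{"hand":1,"x":0,"y":0,"z":1,"turn":0},{"hand":1,"x":0,"y":0,"z":1,"turn":0},{"hand":1,"x":0,"y":0,"z":1,"turn":0},{"hand":1,"x":0,"y":0,"z":1,"turn":0},{"hand":1,"x":0,"y":0,"z":1,"turn":0},{"hand":1,"x":0,"y":0,"z":1,"turn":0},{"hand":1,"x":0,"y":0,"z":1,"turn":0},{"hand":1,"x":0,"y":0,"z":1,"turn":0},{"hand":1,"x":0,"y":0,"z":1,"turn":0},{"hand":1,"x":0,"y":0,"z":1,"turn":0},{"hand":1,"x":0,"y":0,"z":0.5,"turn":0},{"hand":1,"x":0,"y":0,"z":0.3,"turn":0},{"hand":1,"x":0,"y":0,"z":0,"turn":0},{"hand":1,"x":0,"y":0,"z":0,"turn":0}]'; python3 -c "from h import *;st()"
```

```text
clock: 8.13
eef_pos: [0.4567, -0.0639, 0.0407]
orientation: [0.296, 3.127, -0.0]
force: [-1.3, 0.1, 0.4]
opening: -0.0002
grip_force: 0.0
t 8.13 shear mm [  4.  176.4  40.7] tool x [-0.982  0.188 -0.   ] z [ 0. -0. -1.] F [-1.3  0.1  0.4] op -0.0 q [-0.31  0.07  2.09 -0.    0.98 -1.69]
```

```bash
python3 -m handwheel '[{"hand":1,"x":0,"y":0,"z":0.37,"turn":0},{"hand":1,"x":0,"y":0,"z":0,"turn":0},{"hand":1,"x":-0.3,"y":0,"z":0,"turn":0},{"hand":1,"x":-0.3,"y":0,"z":0,"turn":0},{"hand":1,"x":-0.3,"y":0,"z":0,"turn":0},{"hand":1,"x":-0.3,"y":0,"z":0,"turn":0},{"hand":1,"x":-0.3,"y":0,"z":0,"turn":0},{"hand":1,"x":-0.3,"y":0,"z":0,"turn":0},{"hand":1,"x":-0.3,"y":0,"z":0,"turn":0},{"hand":1,"x":-0.3,"y":0,"z":0,"turn":0}]'
python3 - <<'E'
from h import *
from bench import grab_frame
st()
g=grab_frame("wrist");np.savez("pics/w4.npz",**g);cv2.imwrite("pics/w4.png",g["frame"][...,::-1])
E
```

```text
clock: 8.97
eef_pos: [0.5024, -0.0724, 0.0328]
orientation: [-0.296, -3.124, -0.001]
force: [-7.4, 2.1, 6.2]
opening: -0.0005
grip_force: 3.7
t 8.97 shear mm [  4.1 129.9  32.8] tool x [-0.982  0.188  0.004] z [-0.004  0.001 -1.   ] F [-7.4  2.1  6.2] op -0.001 q [-0.3   0.19  1.97 -0.    0.98 -1.68]
```

View pics/w4.png

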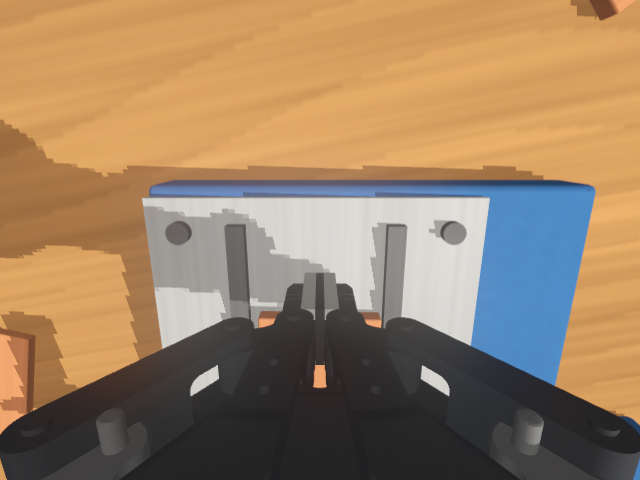

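The plate's rear edge is at row 315, symmetric about the fingers (columns 260 to 380), and it is sliding at about 7 N. I'll continue, more slowly near the fence.

```bash
python3 -m handwheel '[{"hand":1,"x":-0.3,"y":0,"z":0,"turn":0},{"hand":1,"x":-0.3,"y":0,"z":0,"turn":0},{"hand":1,"x":-0.3,"y":0,"z":0,"turn":0},{"hand":1,"x":-0.3,"y":0,"z":0,"turn":0},{"hand":1,"x":-0.2,"y":0,"z":0,"turn":0},{"hand":1,"x":-0.1,"y":0,"z":0,"turn":0},{"hand":1,"x":-0.1,"y":0,"z":0,"turn":0},{"hand":1,"x":0,"y":0,"z":0,"turn":0}]'; python3 -c "from h import *;st()"; python3 -m handwheel '[{"hand":1,"x":-0.1,"y":0,"z":0,"turn":0},{"hand":1,"x":0,"y":0,"z":0,"turn":0}]'; python3 -c "from h import *;st()"
```

```text
clock: 9.68
eef_pos: [0.5349, -0.0787, 0.0328]
orientation: [0.296, 3.128, 0.0]
force: [-1.7, -0.4, -1.5]
opening: 0.0001
grip_force: 0.7
t 9.68 shear mm [ 4.  96.8 32.8] tool x [-0.982  0.188 -0.   ] z [ 0.  0. -1.] F [-1.7 -0.4 -1.5] op 0.0 q [-0.29  0.26  1.89  0.    0.99 -1.67]
clock: 9.85
eef_pos: [0.5368, -0.0791, 0.0329]
orientation: [0.296, 3.127, -0.0]
force: [-1.6, 0.5, -2.3]
opening: -0.0002
grip_force: 0.9
t 9.85 shear mm [ 4.  94.8 32.9] tool x [-0.982  0.188 -0.   ] z [ 0. -0. -1.] F [-1.6  0.5 -2.3] op -0.0 q [-0.29  0.26  1.89  0.    0.99 -1.67]
```

```bash
for i in 1 2; do python3 -m handwheel '[{"hand":1,"x":-0.1,"y":0,"z":0,"turn":0},{"hand":1,"x":0,"y":0,"z":0,"turn":0}]' >/dev/null; python3 -c "from h import *;st()"; done;  python3 -m handwheel '[{"hand":1,"x":-0.05,"y":0,"z":0,"turn":0},{"hand":1,"x":0,"y":0,"z":0,"turn":0}]' >/dev/null; python3 -c "from h import *;st()"
```

```text
t 10.02 shear mm [ 4.  92.7 32.9] tool x [-0.982  0.188 -0.001] z [ 0.001 -0.    -1.   ] F [-1.2  0.5 -2.6] op 0.0 q [-0.29  0.26  1.88  0.    1.   -1.67]
t 10.18 shear mm [ 4.  90.6 33. ] tool x [-0.982  0.188 -0.001] z [ 0.001 -0.    -1.   ] F [-1.7  0.4 -1. ] op -0.0 q [-0.29  0.27  1.88  0.    1.   -1.67]
t 10.35 shear mm [ 4.  89.8 33. ] tool x [-0.982  0.188 -0.   ] z [ 0. -0. -1.] F [-2.2 -0.1  0.5] op 0.0 q [-0.29  0.27  1.87  0.    1.   -1.67]
```

```bash
for i in 1 2 3; do python3 -m handwheel '[{"hand":1,"x":-0.05,"y":0,"z":0,"turn":0},{"hand":1,"x":0,"y":0,"z":0,"turn":0}]' >/dev/null; python3 -c "from h import *;st()"; done
```

```text
t 10.52 shear mm [ 4.  88.9 33. ] tool x [-0.982  0.188 -0.   ] z [ 0. -0. -1.] F [-3.2  0.9  0.7] op 0.0 q [-0.29  0.27  1.87  0.    1.   -1.67]
t 10.68 shear mm [ 4.  88.9 32.8] tool x [-0.982  0.188  0.002] z [-0.002  0.    -1.   ] F [-6.1  0.8  4. ] op -0.0 q [-0.29  0.27  1.87 -0.    1.   -1.67]
t 10.85 shear mm [ 4.  88.8 32.8] tool x [-0.982  0.188  0.004] z [-0.004  0.001 -1.   ] F [-10.7   2.2   7.6] op 0.0 q [-0.29  0.28  1.87 -0.    1.   -1.67]
```

The position has stopped at 88.9 while the force climbs, so the plate is at the fence. One more nudge to square it, then retreat.

```bash
python3 -m handwheel '[{"hand":1,"x":-0.05,"y":0,"z":0,"turn":0},{"hand":1,"x":0,"y":0,"z":0,"turn":0},{"hand":1,"x":0,"y":0,"z":0,"turn":0},{"hand":1,"x":0.3,"y":0,"z":0,"turn":0},{"hand":1,"x":0.5,"y":0,"z":0,"turn":0},{"hand":1,"x":1,"y":0,"z":0,"turn":0},{"hand":1,"x":1,"y":0,"z":-0.5,"turn":0},{"hand":1,"x":1,"y":0,"z":-1,"turn":0},{"hand":1,"x":1,"y":0,"z":-1,"turn":0},{"hand":1,"x":0.5,"y":0,"z":-1,"turn":0},{"hand":1,"x":0,"y":0,"z":-1,"turn":0},{"hand":1,"x":0,"y":0,"z":-1,"turn":0},{"hand":1,"x":0,"y":0,"z":-1,"turn":0},{"hand":1,"x":0,"y":0,"z":-1,"turn":0},{"hand":1,"x":0,"y":0,"z":-1,"turn":0},{"hand":1,"x":0,"y":0,"z":-1,"turn":0},{"hand":1,"x":0,"y":0,"z":0,"turn":0},{"hand":1,"x":0,"y":0,"z":0,"turn":0}]'
python3 - <<'E'
from h import *
from bench import grab_frame
st()
g=grab_frame("wrist")
hsv=cv2.cvtColor(g["frame"],cv2.COLOR_RGB2HSV)
cv2.imwrite("pics/w5.png",g["frame"][...,::-1])
g2=grab_frame("scene");P=cloud(g2);cv2.imwrite("pics/s5.png",cv2.resize(g2["frame"][220:400,230:430,::-1],None,fx=3,fy=3))
d=P[...,:2]-O;x=d@SX;y=d@SY
m=(abs(y)<.035)&(abs(x-.117)<.06)&(P[...,2]>.23)&(P[...,2]<.3);q=np.c_[x[m],y[m],P[...,2][m]];print(len(q),q.max(0).round(3))
np.savez("pics/w5.npz",**g);np.savez("pics/s5.npz",**g2)
E
```

```text
clock: 12.35
eef_pos: [0.443, -0.0613, 0.2245]
orientation: [0.296, 3.122, -0.002]
force: [-0.9, 0.4, 0.1]
opening: 0.0001
grip_force: 0.0
t 12.35 shear mm [  3.9 190.3 224.5] tool x [-0.982  0.188 -0.005] z [ 0.005 -0.002 -1.   ] F [-0.9  0.4  0.1] op 0.0 q [-0.31 -0.22  1.98  0.    1.38 -1.7 ]
526 [0.131 0.03  0.286]
```

View pics/s5.png

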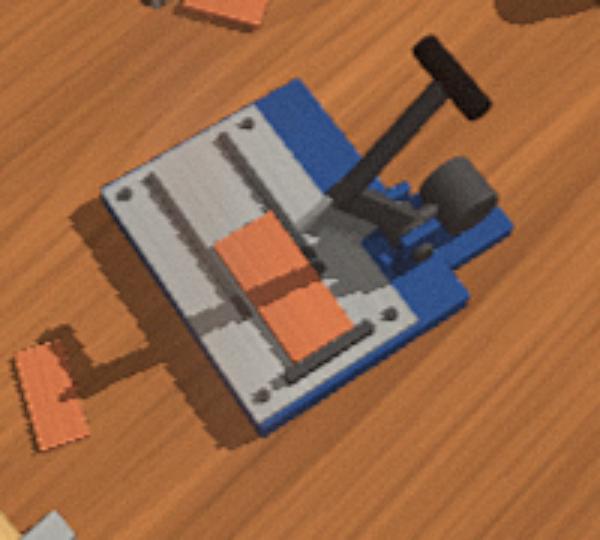

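View pics/w5.png

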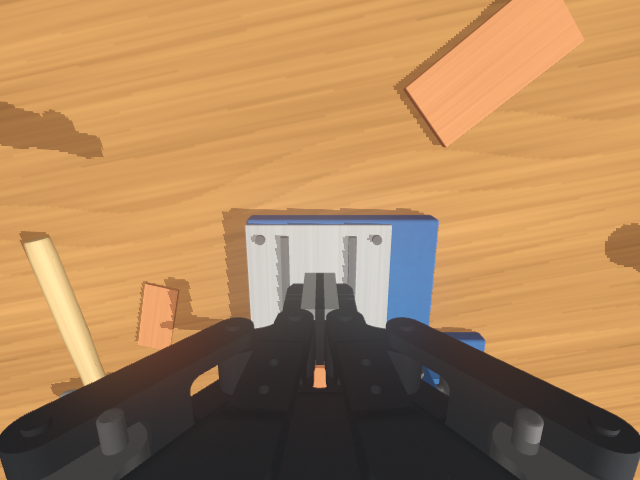

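In the scene crop the plate is flat against the fence at (330,350), the lever is raised with its grip at (452,77), and the hand is clear of everything. One quick numeric check of squareness, then I'll hand in.

Run:
```python
from h import *
g=load("s5");hsv=cv2.cvtColor(g["frame"],cv2.COLOR_RGB2HSV).astype(int);P=cloud(g)
d=P[...,:2]-O;x=d@SX;y=d@SY
m=((hsv[...,0]<13)&(hsv[...,1]>140)&(abs(x)<.05)&(y>-.06)&(y<.12)&(P[...,2]>.033)&(P[...,2]<.045)).astype(np.uint8)
m=cv2.morphologyEx(m,cv2.MORPH_CLOSE,np.ones((3,3)))
c=max(cv2.findContours(m,0,1)[0],key=cv2.contourArea).reshape(-1,2)
w=((ray(g,c,.038)[:,:2]-O)@np.c_[SX,SY]*1e3).astype(np.float32)
print(cv2.minAreaRect(w),np.median(P[...,2][m>0]))
```

```text
((4.443368911743164, 19.287887573242188), (118.71975708007812, 56.255271911621094), 89.60420227050781) 0.03808982894958176
```

The plate's centre is at y≈19 mm, square within 0.4°, with its top at 38 mm.

```bash
python3 -c "from bench import *;print(finish_job())"
```

```text
the job is handed in; nothing more can be done
None
```

The job is handed in: the lever stands raised by itself, the plate was slid square against the back fence (centre at y≈19 mm, within about 0.4°), the jar, hammer and punch were not touched, and the hand is clear; the hand-in call returned no verdict.

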